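Weigh the solder reels in their caddy and stow it under the slotted cover

ROBOT

A 6-joint arm with a two-finger parallel gripper is mounted at the origin on the work surface. World frame = base frame: x ahead of the robot, y to its left, z up, the work surface at z = 0. Lengths are in m, angles in rad, forces in N, time in s.
With the tool pointing down it reaches from about 0.25 to 0.775 m from the base axis. Payload 4 kg.
Tool frame: the origin (TCP) lies midway between the tips of the shut fingers; the grasp point (between the pads) lies grip_point_offset behind it (grip_point_offset is the distance from the TCP to the grasp point, in m); z points along the fingers, y is the line along which they close (so a half turn about z gives the same grasp; the last joint's range is limited). The gripper opens to 94 mm and grips with 3 to 60 N. Pads are 16 mm wide; open, the fingers measure 119 mm over their backs; the gripper's body (75 mm by 177 mm) begins 78 mm behind the grasp point.
Start: joints at [-1.314, 0.087, 1.371, -0, 1.684, -0.103], TCP at [0.194, -0.515, 0.206] pointing down, gripper open.
Joint ranges: [-3.1, 3.1], [-0.76, 2.03], [0.27, 2.55], [-1.08, 4.22], [0.17, 2.65], [-2.57, 2.57]. Speed limits (rad/s): [2.79, 2.79, 3.14, 3.14, 3.14, 3.14].

INTERFACE

Orientations are given as [roll, pitch, yaw] about the fixed x, y, z axes, in that order (R = Rz(yaw) Ry(pitch) Rx(roll)).
In Python, from bench import * gives the robot as it stands. The module is installed in compiled form; this text tells all that it offers.
- The arm moves only by the tool apply_moves, never from a script. Its argument "commands" is a list of rows, each a list of 7 numbers: the turn, a rotation vector about the world's x, y, z in rad, then the shift along the world's x, y, z in m, then the opening in per cent of the stroke, from 0 (shut) to 100 (fully open). In form: [[ax, ay, az, x, y, z, jaw], ...]. A call has exactly 5 rows; each row is the pose to reach, as a shift and turn from the pose commanded when the call began; what a row does not reach only later rows make up. A row lasts 1/10 s, in which the tool goes at most 50 mm and 8.59 degrees, less where a joint would pass 70% of its speed; a pose out of reach is approached as far as the arm can. A call with a gripper value outside its range is refused whole. The fingers move at their own pace and stop on an object; the grip force is fixed at half the most. Time passes only in rows, so rows that repeat a pose let the fingers close, or fill a call up. It gives the time, the measured TCP pose, the force, the opening and the grip force at its end, in the units of the state.
- get_obs(): the state, without advancing time (a new reading comes with each control period).
- snapshot(name): name is "scene" or "top"; returns a dict with "pixels" (400x640x3 uint8, red, green, blue), "vertical_fov" (degrees; the focal length in pixels is half the picture's height over the tangent of half this angle, whatever the lens; pixels are square), "cx", "cy" (the principal point, pixels), "rvec" (rotation vector, rad) and "tvec" (3), from world to camera coordinates, as OpenCV has them. Camera axes: x right, y down, z forward; pixel columns grow to the right and rows downward; lengths in m; the calibration is good to about 2 mm. A picture is of the moment at which its call begins. There is no depth.
- close_job(): hands the job in; it is judged then, once.
Trained networks look in the newest picture that a camera, given by its name, has taken for a name from the list of things; names that differ only in an ending like _2 or _b are one class to them, and where a whole thing is asked for, a point or a joint stands for the part that bears it (a point fixed in the world has none). Each returns a list of dicts, best first, with "score" (0 to 1); they miss things now and then, are a little off and sometimes report something else, mostly with a low value. They report only what shows in the picture. A call takes as long as a camera call. They do not tell look-alikes from the thing itself.
- masks_of(camera, query): "mask" (400x640 bool, what is visible of it) and "extent" ([left, top, right, bottom] in pixels, round what is visible of it).
- place_of(camera, query): "pixel" ([column, row] in pixels: a listed point, or the origin of a listed thing).
The state is a dict: "time": time; "joint_positions": joint angles; "qvel": joint speeds; "joint_torque": joint torques, N m; "tool_pos": TCP position; "ee_rot": TCP orientation; "wrist_force": force on the tool from outside, world axes, zero at the start; "wrist_torque": the same for the moment, N m; "width": finger opening in m; "finger_force": force on a finger pad.
Only numpy, scipy, OpenCV 4.12 (cv2) and the standard library are available. Lean on these libraries where they do the work, as an engineer would, in place of code of your own. Each camera call takes 0.05 s, during which the arm holds its last target. There are 200 camera calls.

TASK

Put every green solder reel that lies on the bench onto the two upright spindles of the yellow reel caddy, shared evenly (at most one more on one spindle than on the other, so that it hangs nearly level). Then hang the caddy by its eye on the spring scale's hook, let the load down slowly so that the pointer does not jump, and let go until the pointer has settled for a second or two. Finally take the caddy off the hook and slide it all the way in under the clear cover of the blue bay, with its stem in the slot, leaving it standing on the bench with all its reels; do not disturb the other things on the bench.

Things in the scene. Friction and masses are not known exactly. Their poses are not given: they have to be found in the camera images.
- reel1: reel of solder, green flanges with silver or copper winding, a plain ring 54 mm across and 26 mm high with a 24 mm through hole, about 90 g; it starts lying flat on the bench (hole upright) and may be absent; origin at its centre, 13 mm above the bench
- reel2: reel of solder, green flanges with silver or copper winding, a plain ring 54 mm across and 26 mm high with a 24 mm through hole, about 90 g; it starts lying flat on the bench (hole upright) and may be absent; origin at its centre, 13 mm above the bench
- reel3: reel of solder, green flanges with silver or copper winding, a plain ring 54 mm across and 26 mm high with a 24 mm through hole, about 90 g; it starts lying flat on the bench (hole upright) and may be absent; origin at its centre, 13 mm above the bench
- reel4: reel of solder, green flanges with silver or copper winding, a plain ring 54 mm across and 26 mm high with a 24 mm through hole, about 90 g; it starts lying flat on the bench (hole upright) and may be absent; origin at its centre, 13 mm above the bench
- caddy: loose reel caddy, 350 g: yellow base plate 70 (x) by 216 (y) by 10 mm with two upright 12 mm steel spindles at y = +78 and -78 mm, cone tips 68 mm above the underside, each for two stacked reels (top rim then 62 mm up); in the middle a 10 mm stem up to 100 mm, an eye and a red grip tab. Origin at the centre of the underside, z up, x through the eye
- caddy_tab (a point): grip point in the red tab on top of the caddy, 190 mm above the underside; the tab is 24 mm (x) by 14 mm (y) and spans 168 to 210 mm above the underside: pinch it across its 14 mm. Axes as the caddy
- caddy_eye (a point): lower side of the eye's top, where the hook bears, 161.5 mm above the caddy's underside. The eye is of 7 mm rod in the caddy's y-z plane, 43 mm wide outside; its opening (along x) is 29 mm wide and 103.5 to 161.5 mm up at the middle, roof-shaped at the top so that a hook centres itself
- spindle_left (a point): point on the axis of the caddy's +y spindle, 36 mm above the caddy's underside (26 mm above the plate, where the rims of a lower and an upper reel meet)
- spindle_right (a point): the same on the caddy's -y spindle
- scale: fixed spring scale: grey base 150 mm square (x -55 to 95 mm), 14 mm high; aluminium post, 367 mm high; a sprung hook on a level rod that points along -x. Origin on the bench at the middle of the post's front face; x leads from the hook to the post. White graduations on the post's sides and back, red pointer
- hook_seat (a point): top of the 7 mm hook rod at its seat, the lowest point of a shallow dip where the caddy's eye rests; 140 mm before the post (-x), 235 mm above the bench unloaded. The turned-up tip lies 36 mm from here along -x, its top 22 mm above the seat; 25 mm towards the post the rod is 12 mm higher, then level. Axes as the scale
- scale_hook (a joint): how far the hook and pointer have sunk, m, 0 unloaded, stop at 0.07; spring about 180 N/m, lightly damped (25 to 42 mm under a loaded caddy)
- bay: fixed blue storage bay, open towards its -x: inside 242 mm wide (y), 90 mm high, side walls x = -59 to 59 mm, back wall's inner face at x = 55 mm, clear slotted roof. Origin on the bench in the middle; the caddy belongs at the origin with its y along the bay's y (either way round), all of its base plate beneath the roof
- bay_slot (a point): front mouth of the slot in the bay's roof, on the roof's top, 95 mm above the bench and 59 mm before the bay's origin (-x). The slot is 44 mm wide, runs along the bay's x at y = 0 through the whole roof (5 mm thick, underside 90 mm up) and takes the caddy's stem
- pen: bystander: white pen, 142 mm
- parts_tray: bystander: white parts tray 60 by 90 by 22 mm
- battery_pack: bystander: black and yellow battery pack 52 by 32 by 21 mm
- crimper: bystander: crimping pliers with red handles, 160 mm
- wire_bobbin: bystander: black bobbin of copper wire, 64 mm across, 48 mm high
- circuit_board: bystander: green circuit board 75 by 55 mm
- tape: bystander: blue roll of tape, 52 mm across, 15 mm high
Mind the look-alikes: they are no part of the job. Leave any brown, pink or purple look-alike of the reel4 alone.

How it is judged:
By the outcome, as a careful person would: the job done as asked, in the order asked, and still so for the second after the job is handed in, with the robot touching nothing.
Of reel1, reel2, reel3, reel4 only 2 to 4 are there at a start; the rules pass over those that are not, and their reading is None.
At some moment in a run one of reel1, reel2, reel3, reel4 may be knocked a few centimetres aside while the robot is not near it.
It also fails if it takes over 210 s, if anything falls off the work surface, if the arm or the gripper's body presses on something with over 40 N, if the wrist force passes 120 N, or if a joint passes its speed limit or range.

## Working session

There is one attempt and no reset: what is moved stays moved. The work goes in short steps, Python scripts to look and compute and a tool call to move; the robot and the scene stay as the last step left them, time stands still between calls to the robot, and variables do not carry over. Pictures are saved under pics/ and viewed, at most 14 in all, crops included, and the job is handed in when it is done.

Besides the shell and the picture viewer there is one more tool, called after "Request:" as name(argument=value, ...) on one line, values as JSON. apply_moves: Moves the arm, as the interface text tells. Its arguments: {"type":"object","properties":{"commands":{"type":"array"}},"required":["commands"]}

```bash
mkdir -p pics
cat > h.py <<'E'
import numpy as np, cv2
from bench import *
def cam(s):
    f=200/np.tan(np.radians(s["vertical_fov"])/2)
    K=np.array([[f,0,s["cx"]],[0,f,s["cy"]],[0,0,1]]);R=cv2.Rodrigues(np.array(s["rvec"],float))[0]
    return K,R,np.array(s["tvec"],float).reshape(3)
def ray(s,px):
    K,R,t=cam(s);d=R.T@np.linalg.inv(K)@np.array([px[0],px[1],1.]);return -R.T@t,d
def at(s,px,z):
    c,d=ray(s,px);return (c+d*(z-c[2])/d[2])[:2]
def proj(s,p):
    K,R,t=cam(s);q=K@(R@np.array(p,float)+t);return q[:2]/q[2]
def tri(pairs):
    A=np.zeros((3,3));b=np.zeros(3)
    for s,px in pairs:
        c,d=ray(s,px);d/=np.linalg.norm(d);P=np.eye(3)-np.outer(d,d);A+=P;b+=P@c
    return np.linalg.solve(A,b)
def save(s,n,crop=None,k=1):
    im=s["pixels"][:,:,::-1]
    if crop: im=im[crop[1]:crop[3],crop[0]:crop[2]]
    cv2.imwrite("pics/"+n,cv2.resize(im,None,fx=k,fy=k,interpolation=cv2.INTER_CUBIC))
E
python3 - <<'E'
from h import *
S={n:snapshot(n) for n in("scene","top")}
for n in S: save(S[n],n+"0.png",None,1.25); print(n,cam(S[n])[0][0,0],-cam(S[n])[1].T@cam(S[n])[2])
o=get_obs();print({k:np.round(v,3) for k,v in o.items()})
for q,z in(("reel1",.013),("caddy",0),("caddy_tab",.19),("caddy_eye",.1615),("spindle_left",.036),("spindle_right",.036),("scale",0),("hook_seat",.235),("bay",0),("bay_slot",.095)):
  for n in S:
    for r in place_of(n,q)[:6]: print(q,n,round(r["score"],2),np.round(r["pixel"]),np.round(at(S[n],r["pixel"],z),3))
E
```

```text
scene 485.6538511611649 [1.31344265 0.42898319 1.36696224]
top 519.6731568085986 [0.32715192 0.06449174 1.45686875]
{'time': np.float64(0.1), 'joint_positions': array([-1.314,  0.088,  1.372,  0.   ,  1.684, -0.103]), 'qvel': array([ 0.002, -0.002, -0.002, -0.   ,  0.002,  0.001]), 'joint_torque': array([ 2.0000e-03, -3.4125e+01, -3.0330e+01,  7.2000e-02,  3.0000e-02,
       -0.0000e+00]), 'tool_pos': array([ 0.194, -0.514,  0.204]), 'ee_rot': array([-3.14, -0.  ,  0.36]), 'wrist_force': array([ 0.007, -0.333, -0.16 ]), 'wrist_torque': array([ 0.007,  0.01 , -0.008]), 'finger_force': np.float64(0.0), 'width': np.float64(0.094)}
reel1 scene 0.84 [208. 233.] [ 0.76  -0.244]
reel1 scene 0.74 [180. 228.] [ 0.784 -0.337]
reel1 scene 0.7 [280. 233.] [ 0.659 -0.035]
reel1 scene 0.68 [393. 205.] [0.404 0.255]
reel1 scene 0.59 [254. 155.] [ 0.414 -0.273]
reel1 top 0.83 [453. 135.] [ 0.788 -0.336]
reel1 top 0.72 [241. 268.] [0.407 0.268]
reel1 top 0.69 [435. 266.] [ 0.411 -0.268]
reel1 top 0.59 [350. 178.] [ 0.661 -0.036]
reel1 top 0.57 [413. 142.] [ 0.768 -0.219]
caddy scene 0.81 [310. 203.] 
[... 432 characters left out ...]
67]
spindle_left scene 0.5 [354. 205.] [0.472 0.143]
spindle_left scene 0.21 [365. 285.] [0.719 0.283]
spindle_left top 0.67 [314. 229.] [0.511 0.067]
spindle_left top 0.48 [326. 278.] [0.377 0.036]
spindle_right scene 0.86 [285. 186.] [ 0.504 -0.099]
spindle_right top 0.8 [368. 232.] [ 0.503 -0.081]
scale scene 0.71 [366. 282.] [0.695 0.279]
scale top 0.85 [238. 168.] [0.692 0.285]
hook_seat scene 0.49 [352. 203.] [0.595 0.177]
hook_seat top 0.66 [262. 182.] [0.598 0.192]
hook_seat top 0.57 [170. 253.] [0.429 0.404]
bay scene 0.96 [231. 189.] [ 0.57  -0.277]
bay top 0.68 [432. 205.] [ 0.585 -0.27 ]
bay_slot scene 0.82 [241. 167.] [ 0.531 -0.244]
bay_slot top 0.69 [430. 214.] [ 0.544 -0.24 ]
```

View pics/top0.png

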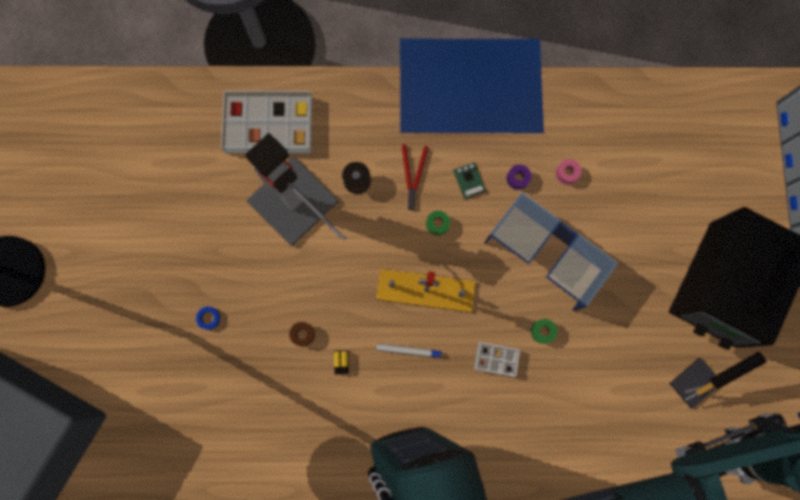

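View pics/scene0.png

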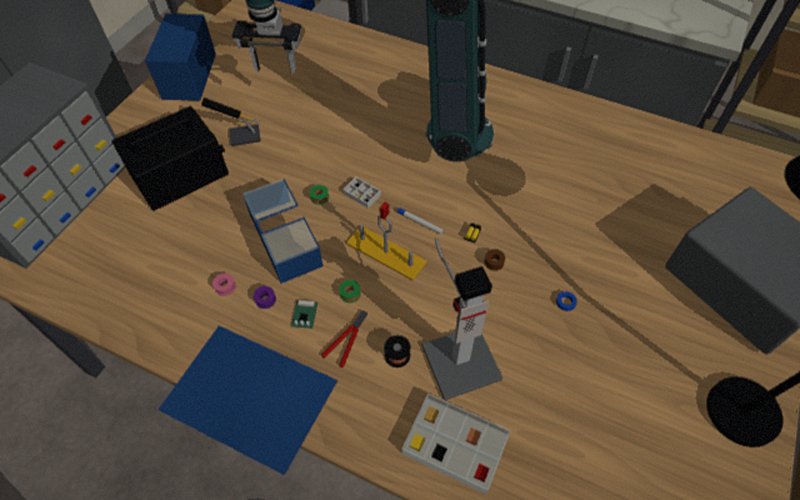

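Five ring-shaped candidates show up in the top image: green (350,178), green (435,265), purple (413,142), pink (453,135) and brown (241,268). There is also the blue tape at (167,254). I choose the two green ones and will check that in a close crop.

Run:
```python
from h import *
T=snapshot("top");Sc=snapshot("scene");save(T,"c1.png",(240,120,500,300),3)
print("gpo",grip_point_offset)
def green(s,z):
    hsv=cv2.cvtColor(s["pixels"],cv2.COLOR_RGB2HSV)
    m=cv2.inRange(hsv,(45,110,50),(75,255,255));n,_,st,ce=cv2.connectedComponentsWithStats(cv2.morphologyEx(m,cv2.MORPH_CLOSE,np.ones((5,5))))
    for i in range(1,n):
        if st[i,4]>40: print("green",np.round(ce[i]),st[i,4],np.round(at(s,ce[i],z),3))
green(T,.02);green(Sc,.018)
for s,n in((T,"top"),(Sc,"scene")):
    m=masks_of(n,"caddy")[0]["mask"];hsv=cv2.cvtColor(s["pixels"],cv2.COLOR_RGB2HSV)
    y=(cv2.inRange(hsv,(18,120,60),(35,255,255))>0)&m
    p=np.argwhere(y)[:,::-1];g=np.array([at(s,q,.01) for q in p]);r=cv2.minAreaRect((g*1000).astype(np.float32));print(n,"plate",r)
    m=masks_of(n,"scale")[0]["extent"];print("scale ext",m)
    m=masks_of(n,"bay")[0]["mask"];p=np.argwhere(m)[:,::-1];g=np.array([at(s,q,.095) for q in p]);print("bay at roof z",cv2.minAreaRect((g*1000).astype(np.float32)))
for q in("hook_seat","caddy_tab","bay_slot"):
    a=place_of("top",q);b=place_of("scene",q)
    if a and b: print(q,a[0]["pixel"],b[0]["pixel"],np.round(tri([(T,a[0]["pixel"]),(Sc,b[0]["pixel"])]),3))
for q in("tape","parts_tray","pen","battery_pack"):
    print(q,[(round(r["score"],2),np.round(at(T,r["pixel"],.01),3)) for r in place_of("top",q)[:2]])
```

```text
gpo 0.0188
green [350. 178.] 215 [ 0.659 -0.035]
green [435. 265.] 249 [ 0.414 -0.267]
green [255. 155.] 174 [ 0.414 -0.269]
green [279. 233.] 248 [ 0.661 -0.036]
green [244. 252.] 173 [ 0.77  -0.103]
top plate ((506.48345947265625, -6.611869812011719), (217.511962890625, 71.98883056640625), 81.98989868164062)
scale ext [196.1, 107.7, 277.7, 200.1]
bay at roof z ((580.2335815429688, -271.1851806640625), (253.4833526611328, 134.59779357910156), 51.705322265625)
scene plate ((507.94976806640625, -9.863395690917969), (214.36668395996094, 74.36514282226562), 82.01323699951172)
scale ext [335.4, 193.0, 401.1, 320.7]
bay at roof z ((604.2865600585938, -257.26654052734375), (317.7474365234375, 125.78077697753906), 51.11639404296875)
hook_seat [261.6, 183.5] [352.1, 204.6] [0.598 0.186 0.236]
bay_slot [428.4, 215.3] [242.8, 166.7] [ 0.537 -0.233  0.11 ]
tape [(0.79, array([0.449, 0.468]))]
parts_tray [(0.63, array([ 0.36 , -0.157])), (0.63, array([0.763, 0.15 ]))]
pen [(0.66, array([0.375, 0.034]))]
battery_pack [(0.69, array([0.349, 0.183]))]
```

View pics/c1.png

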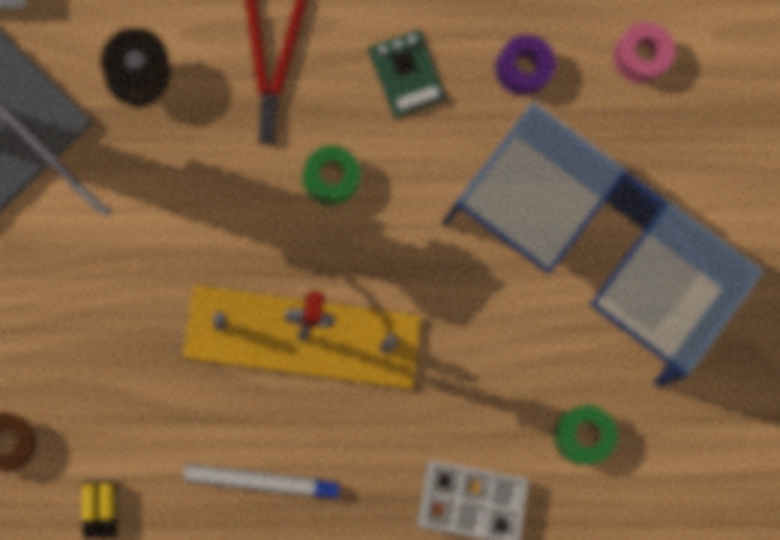

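Run:
```python
from h import *
T=snapshot("top")
c=lambda u,v,z: print((u,v),z,np.round(at(T,(240+u/3,120+v/3),z),4))
c(220,318,.066);c(389,342,.066);c(314,298,.205);c(314,307,.19)
print("hook");c(105,211,.257);c(60,167,.247);c(0,105,.247)
print("bay front");c(549,270,.095);c(595,303,.095);c(462,205,.095);c(683,374,.095);print("back");c(532,104,.095);c(762,272,.095)
```

```text
(220, 318) 0.066 [0.5156 0.0689]
(389, 342) 0.066 [ 0.4937 -0.0828]
(314, 298) 0.205 [ 0.5131 -0.0078]
(314, 307) 0.19 [ 0.5078 -0.0086]
hook
(105, 211) 0.257 [0.5745 0.1586]
(60, 167) 0.247 [0.6122 0.1956]
(0, 105) 0.247 [0.6631 0.2445]
bay front
(549, 270) 0.095 [ 0.5544 -0.223 ]
(595, 303) 0.095 [ 0.5248 -0.2627]
(462, 205) 0.095 [ 0.6133 -0.1473]
(683, 374) 0.095 [ 0.4618 -0.3374]
back
(532, 104) 0.095 [ 0.7065 -0.2132]
(762, 272) 0.095 [ 0.5525 -0.4125]
```

Request:
apply_moves(commands=[[0,0,-0.14,0.04,0.04,0,80],[0,0,-0.28,0.08,0.09,0,80],[0,0,-0.42,0.12,0.14,0,80],[0,0,-0.56,0.17,0.19,0,80],[0,0,-0.7,0.22,0.247,-0.05,80]])

```text
time: 2.55
tool_pos: [0.3498, -0.3412, 0.1929]
ee_rot: [3.139, -0.005, -0.324]
wrist_force: [-0.4, -0.5, 0.2]
width: 0.0752
finger_force: 0.0
```

Request:
apply_moves(commands=[[0,0,0,0,0,0,80],[0,0,0,0,0,0,80],[0,0,0,0,0,0,80],[0,0,0,0,0,0,80],[0,0,0,0,0,0,80]])

```text
time: 3.05
tool_pos: [0.3472, -0.3428, 0.1909]
ee_rot: [3.141, -0.0, -0.32]
wrist_force: [-0.3, 0.2, -0.0]
width: 0.0753
finger_force: 0.0
```

Request:
apply_moves(commands=[[0,0,-0.04,0.014,0.015,-0.01,80],[0,0,-0.08,0.028,0.03,-0.02,80],[0,0,-0.12,0.045,0.05,-0.04,80],[0,0,-0.16,0.06,0.067,-0.06,80],[0,0,-0.18,0.067,0.075,-0.08,80]])

```text
time: 3.55
tool_pos: [0.4156, -0.2663, 0.1101]
ee_rot: [-3.141, -0.001, -0.499]
wrist_force: [-0.3, 0.3, 0.5]
width: 0.0752
finger_force: 0.0
```

```bash
cat >> h.py <<'E'
def green(s,z):
    hsv=cv2.cvtColor(s["pixels"],cv2.COLOR_RGB2HSV)
    m=cv2.inRange(hsv,(45,110,50),(75,255,255));n,_,st,ce=cv2.connectedComponentsWithStats(cv2.morphologyEx(m,cv2.MORPH_CLOSE,np.ones((5,5))))
    for i in range(1,n):
        if st[i,4]>40: print("green",np.round(ce[i]),st[i,4],np.round(at(s,ce[i],z),3))
def st():
    o=get_obs();print(round(float(o["time"]),2),np.round(o["tool_pos"],4),np.round(o["ee_rot"],3),np.round(o["joint_positions"],2),"F",np.round(o["wrist_force"],1),"w",round(float(o["width"]),4))
E
python3 - <<'E'
from h import *
green(snapshot("top"),.02);green(snapshot("scene"),.018);st()
E
```

```text
green [350. 178.] 216 [ 0.659 -0.036]
green [428. 266.] 61 [ 0.412 -0.248]
green [255. 155.] 189 [ 0.416 -0.268]
green [279. 233.] 247 [ 0.661 -0.036]
green [243. 252.] 195 [ 0.772 -0.104]
3.65 [ 0.4135 -0.2651  0.1075] [-3.14   0.006 -0.497] [-0.69  0.    1.66  0.    1.49  1.38] F [-0.5  0.7 -0.6] w 0.0754
```

Request:
apply_moves(commands=[[0,0,0,0,-0.002,-0.03,80],[0,0,0,0,-0.002,-0.06,80],[0,0,0,0,-0.002,-0.085,80],[0,0,0,0,-0.002,-0.103,80],[0,0,0,0,-0.002,-0.103,80]])

```text
time: 4.15
tool_pos: [0.4128, -0.2687, 0.0058]
ee_rot: [-3.141, 0.005, -0.5]
wrist_force: [-0.3, -0.2, 0.3]
width: 0.0755
finger_force: 0.0
```

Request:
apply_moves(commands=[[0,0,0,0,0,0,40],[0,0,0,0,0,0,30],[0,0,0,0,0,0,30],[0,0,0,0,0,0,30],[0,0,0,0,0,0,30]])

```text
time: 4.65
tool_pos: [0.4158, -0.2696, 0.0093]
ee_rot: [3.141, -0.003, -0.498]
wrist_force: [-0.5, -1.1, 6.7]
width: 0.0528
finger_force: 29.7
```

Request:
apply_moves(commands=[[0,0,0,0,0,0.03,30],[0,0,0,0,0,0.07,30],[0,0,0,0,0,0.11,30],[0,0,0.14,0,0.01,0.15,30],[0,0,0.28,0,0.02,0.15,30]])

```text
time: 5.15
tool_pos: [0.4177, -0.2507, 0.1644]
ee_rot: [3.136, -0.011, -0.213]
wrist_force: [0.1, -0.4, 0.8]
width: 0.0532
finger_force: 29.7
```

Request:
apply_moves(commands=[[0,0,0.14,0,0.01,0,30],[0,0,0.28,0,0.02,0,30],[0,0,0.42,0,0.03,0,30],[0,0,0.56,0,0.04,0,30],[0,0,0.7,0,0.05,0,30]])

```text
time: 5.65
tool_pos: [0.4145, -0.198, 0.1571]
ee_rot: [-3.141, 0.0, 0.488]
wrist_force: [0.2, -0.5, -0.8]
width: 0.0529
finger_force: 29.7
```

Request:
apply_moves(commands=[[0,0,0.14,0.01,0.02,0,30],[0,0,0.28,0.02,0.04,0,30],[0,0,0.42,0.04,0.06,0,30],[0,0,0.56,0.06,0.08,0,30],[0,0,0.7,0.08,0.1,0,30]])

```text
time: 6.15
tool_pos: [0.4951, -0.0976, 0.1572]
ee_rot: [-3.141, 0.0, 1.187]
wrist_force: [0.2, -0.5, -0.4]
width: 0.053
finger_force: 29.7
```

Run:
```python
from h import *
st();S=snapshot("scene");T=snapshot("top");green(S,.17);green(T,.17);print(place_of("top","spindle_right")[:2],place_of("scene","spindle_right")[:2])
print(proj(S,(.495,-.085,.066)),proj(T,(.495,-.085,.066)))
save(S,"s1.png",(200,90,400,240),4)
```

```text
6.15 [ 0.4951 -0.0976  0.1572] [-3.141  0.     1.187] [-0.31  0.    1.56 -0.    1.59  0.08] F [ 0.2 -0.5 -0.4] w 0.053
green [284. 160.] 202 [ 0.497 -0.095]
green [279. 233.] 247 [0.735 0.016]
green [243. 253.] 193 [ 0.835 -0.045]
green [350. 178.] 218 [ 0.625 -0.025]
[{'pixel': [370.5, 235.7], 'score': 0.73}] [{'pixel': [286.1, 180.9], 'score': 0.7}]
[289.16684857 180.70990699] [370.47276719 233.52906398]
```

View pics/s1.png

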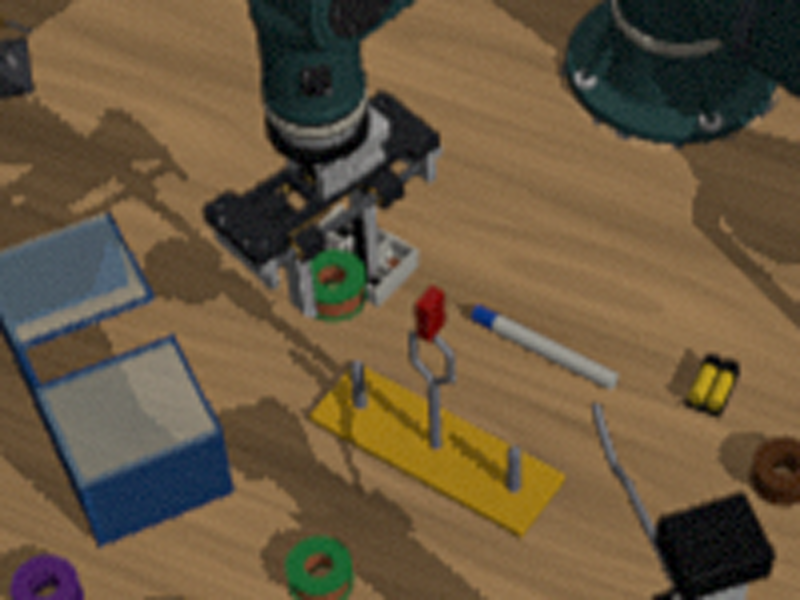

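Request:
apply_moves(commands=[[0,0,0.12,0,0.006,0,30],[0,0,0.24,0,0.0125,0,30],[0,0,0.24,0,0.0125,-0.02,30],[0,0,0.24,0,0.0125,-0.045,30],[0,0,0.24,0,0.0125,-0.07,30]])

```text
time: 6.85
tool_pos: [0.4942, -0.0873, 0.0871]
ee_rot: [3.141, 0.001, 1.419]
wrist_force: [0.5, 0.2, -2.4]
width: 0.0528
finger_force: 29.7
```

Run:
```python
from h import *
st();S=snapshot("scene");green(S,.09)
print(proj(S,(.495,-.085,.066)))
save(S,"s2.png",(240,130,340,205),6)
```

```text
6.85 [ 0.4942 -0.0873  0.0871] [3.141e+00 1.000e-03 1.419e+00] [-0.29  0.03  1.66 -0.    1.44 -0.14] F [ 0.5  0.2 -2.4] w 0.0528
green [290. 176.] 116 [ 0.492 -0.081]
green [279. 233.] 223 [ 0.697 -0.011]
green [243. 252.] 194 [ 0.801 -0.077]
[289.16684857 180.70990699]
```

View pics/s2.png

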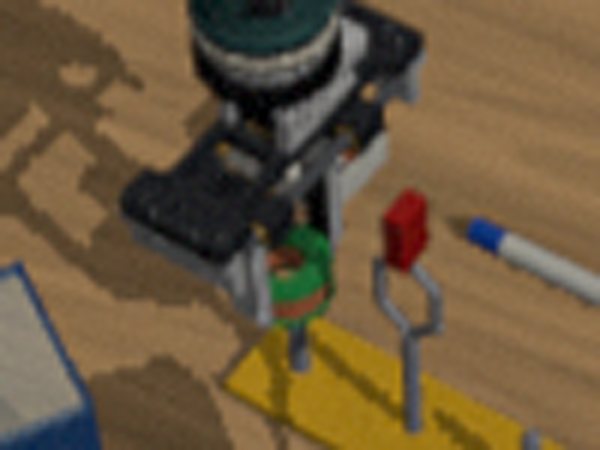

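Request:
apply_moves(commands=[[0,0,0,0,0.001,-0.012,30],[0,0,0,0,0.001,-0.024,30],[0,0,0,0,0.001,-0.036,30],[0,0,0,0,0.001,-0.048,30],[0,0,0,0,0.001,-0.056,30]])

```text
time: 7.4
tool_pos: [0.4945, -0.0851, 0.0305]
ee_rot: [-3.141, -0.0, 1.421]
wrist_force: [0.4, -1.0, -2.0]
width: 0.053
finger_force: 29.7
```

Request:
apply_moves(commands=[[0,0,0,0,0,-0.004,30],[0,0,0,0,0,-0.008,30],[0,0,0,0,0,-0.011,30],[0,0,0,0,0,-0.013,30],[0,0,0,0,0,-0.013,30]])

```text
time: 7.9
tool_pos: [0.4951, -0.0853, 0.0193]
ee_rot: [3.141, 0.0, 1.422]
wrist_force: [-2.0, 0.8, 2.4]
width: 0.0528
finger_force: 29.7
```

Request:
apply_moves(commands=[[0,0,0,0,0,0,75],[0,0,0,0,0,0,75],[0,0,0,0,0,0.02,75],[0,0,0,0,0,0.06,75],[0,0,0,0,0,0.11,75]])

```text
time: 8.4
tool_pos: [0.4931, -0.0847, 0.1273]
ee_rot: [-3.136, -0.001, 1.421]
wrist_force: [0.2, -1.0, -0.6]
width: 0.0702
finger_force: 0.0
```

Request:
apply_moves(commands=[[0,0,0,0,0,0.03,80],[0,0,0,0.04,0.01,0.03,80],[0,0,0,0.08,0.025,0.03,80],[0,0,0,0.125,0.04,0.01,80],[0,0,0,0.165,0.049,-0.02,80]])

```text
time: 8.9
tool_pos: [0.6618, -0.0358, 0.1123]
ee_rot: [3.134, -0.0, 1.422]
wrist_force: [0.6, -0.5, 1.4]
width: 0.0753
finger_force: 0.0
```

Run:
```python
from h import *
st();S=snapshot("scene");T=snapshot("top");green(S,.018);print();green(T,.02)
print(proj(S,(.495,-.085,.028)),proj(T,(.495,-.085,.028)))
```

```text
8.9 [ 0.6618 -0.0358  0.1123] [ 3.134 -0.     1.422] [-0.14  0.36  1.22  0.    1.55  0.01] F [ 0.6 -0.5  1.4] w 0.0753
green [279. 233.] 224 [ 0.662 -0.036]
green [243. 253.] 205 [ 0.774 -0.105]

green [378. 235.] 54 [ 0.496 -0.11 ]
[289.82043653 187.36713212] [369.02928013 235.17873078]
```

Request:
apply_moves(commands=[[0,0,0,-0.001,0,-0.03,80],[0,0,0,-0.001,0,-0.06,80],[0,0,0,-0.001,0,-0.085,80],[0,0,0,-0.001,0,-0.104,80],[0,0,0,-0.001,0,-0.104,80]])

```text
time: 9.5
tool_pos: [0.654, -0.0366, 0.0031]
ee_rot: [-3.135, 0.0, 1.421]
wrist_force: [-0.4, 0.3, -0.6]
width: 0.0754
finger_force: 0.0
```

Request:
apply_moves(commands=[[0,0,0,0,0,0,40],[0,0,0,0,0,0,30],[0,0,0,0,0,0,30],[0,0,0,0,0,0,30],[0,0,0,0,0,0,30]])

```text
time: 10.0
tool_pos: [0.6585, -0.0369, 0.0083]
ee_rot: [3.138, 0.0, 1.422]
wrist_force: [-0.8, -0.6, 6.5]
width: 0.0535
finger_force: 30.0
```

Request:
apply_moves(commands=[[0,0,0,0,0,0.03,30],[0,0,0,0,0,0.07,30],[0,0,0,0,0,0.11,30],[0,0,0,-0.02,0.03,0.14,30],[0,0,0,-0.05,0.06,0.145,30]])

```text
time: 10.5
tool_pos: [0.6098, 0.0233, 0.156]
ee_rot: [3.132, -0.001, 1.42]
wrist_force: [1.1, 0.4, -0.1]
width: 0.0537
finger_force: 30.0
```

Run:
```python
from h import *
st();S=snapshot("scene");T=snapshot("top");green(S,.03);print();green(T,.03)
print(proj(S,(.495,-.085,.036)),proj(T,(.495,-.085,.036)))
save(S,"s3.png",(220,120,400,255),4)
```

```text
10.5 [0.6098 0.0233 0.156 ] [ 3.132e+00 -1.000e-03  1.420e+00] [-0.05  0.23  1.31  0.    1.6   0.1 ] F [ 1.1  0.4 -0.1] w 0.0537
green [304. 203.] 128 [ 0.533 -0.011]
green [243. 252.] 191 [ 0.778 -0.1  ]

green [371. 236.] 202 [ 0.494 -0.091]
[289.68491295 185.98673502] [369.32689359 234.83860786]
```

View pics/s3.png

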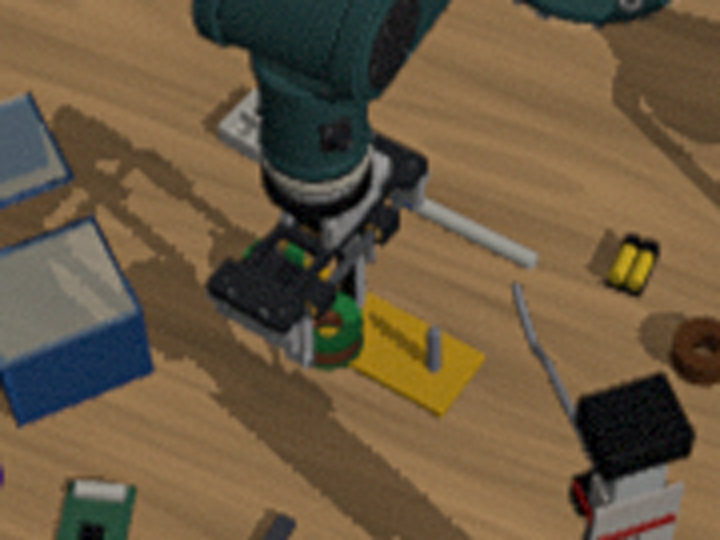

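Request:
apply_moves(commands=[[0,0,0,-0.025,0.012,0,30],[0,0,0,-0.05,0.025,0,30],[0,0,0,-0.075,0.037,0,30],[0,0,0,-0.092,0.046,0,30],[0,0,0,-0.092,0.046,-0.03,30]])

```text
time: 11.1
tool_pos: [0.5165, 0.0703, 0.1247]
ee_rot: [3.133, -0.002, 1.423]
wrist_force: [1.3, -1.0, -0.6]
width: 0.054
finger_force: 30.0
```

Run:
```python
from h import *
st();S=snapshot("scene");T=snapshot("top");green(S,.12)
print(proj(S,(.517,.0697,.068)),at(S,(328.25,203.75),.067))
for n in("scene","top"):print([(r["pixel"],round(r["score"],2)) for r in place_of(n,"spindle_left")[:2]])
st()
```

```text
11.1 [0.5165 0.0703 0.1247] [ 3.133e+00 -2.000e-03  1.423e+00] [0.03 0.05 1.57 0.   1.51 0.17] F [ 1.3 -1.  -0.6] w 0.054
green [288. 187.] 203 [ 0.552 -0.056]
green [332. 192.] 136 [0.511 0.079]
green [243. 253.] 202 [ 0.814 -0.064]
[328.53067198 201.85126001] [0.52344447 0.07171839]
[([329.0, 208.6], 0.88), ([328.5, 188.3], 0.21)]
[([311.7, 227.6], 0.67)]
11.3 [0.5145 0.0691 0.1199] [-3.139e+00  1.000e-03  1.421e+00] [ 0.02  0.05  1.58 -0.    1.51  0.17] F [ 1.1 -0.  -0.4] w 0.0537
```

Request:
apply_moves(commands=[[0,0,0,0.004,0.002,0,30],[0,0,0,0.004,0.002,-0.02,30],[0,0,0,0.004,0.002,-0.035,30],[0,0,0,0.004,0.002,-0.045,30],[0,0,0,0.004,0.002,-0.055,30]])

```text
time: 11.8
tool_pos: [0.5201, 0.0713, 0.0661]
ee_rot: [3.14, -0.0, 1.421]
wrist_force: [0.7, 0.6, 0.2]
width: 0.0534
finger_force: 30.0
```

Request:
apply_moves(commands=[[0,0,0,0,0,-0.012,30],[0,0,0,0,0,-0.024,30],[0,0,0,0,0,-0.034,30],[0,0,0,0,0,-0.039,30],[0,0,0,0,0,-0.039,30]])

```text
time: 12.3
tool_pos: [0.5183, 0.0714, 0.0258]
ee_rot: [-3.14, 0.0, 1.422]
wrist_force: [-0.2, 0.1, -0.4]
width: 0.0535
finger_force: 30.0
```

Run:
```python
from h import *
st();S=snapshot("scene");save(S,"s4.png",(240,130,360,220),5)
```

```text
12.3 [0.5183 0.0714 0.0258] [-3.14   0.     1.422] [ 0.03  0.14  1.68 -0.    1.32  0.18] F [-0.2  0.1 -0.4] w 0.0535
```

View pics/s4.png

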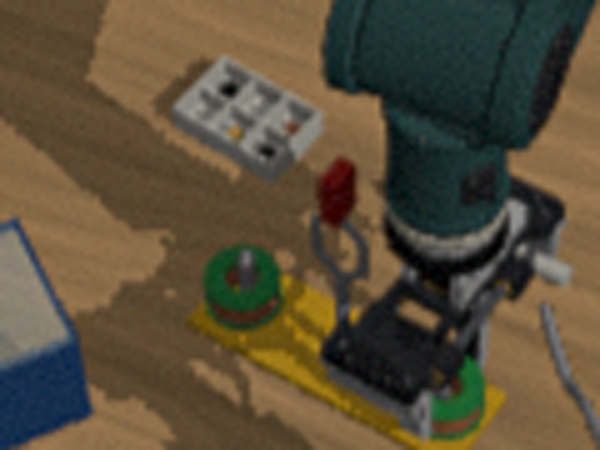

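Request:
apply_moves(commands=[[0,0,0,0,0,-0.004,30],[0,0,0,0,0,-0.007,30],[0,0,0,0,0,-0.007,75],[0,0,0,0,0,-0.007,75],[0,0,0,0,0,0.01,75]])

```text
time: 12.85
tool_pos: [0.5172, 0.0713, 0.035]
ee_rot: [-3.137, 0.001, 1.421]
wrist_force: [-0.4, 1.2, 0.2]
width: 0.0701
finger_force: 0.0
```

Request:
apply_moves(commands=[[0,0,0,0,0,0.04,75],[0,0,0,0,0,0.09,75],[0,0,0,0,0,0.14,75],[0,0,0,0,0,0.19,75],[0,0,-0.14,0,-0.01,0.23,60]])

```text
time: 13.35
tool_pos: [0.5195, 0.0621, 0.271]
ee_rot: [3.137, -0.002, 1.28]
wrist_force: [0.2, -0.4, 0.4]
width: 0.0653
finger_force: 0.0
```

Request:
apply_moves(commands=[[0,0,-0.14,0,-0.01,0,60],[0,0,-0.28,0,-0.02,0,60],[0,0,-0.42,0,-0.03,0,60],[0,0,-0.56,0,-0.04,0,60],[0,0,-0.7,-0.005,-0.05,0,60]])

```text
time: 13.85
tool_pos: [0.5143, 0.011, 0.2671]
ee_rot: [3.141, -0.001, 0.576]
wrist_force: [0.3, 0.2, -0.6]
width: 0.0564
finger_force: 0.0
```

Request:
apply_moves(commands=[[0,0,-0.14,0,0,0,60],[0,0,-0.28,0,0,0,60],[0,0,-0.42,0,0,0,60],[0,0,-0.56,0,0,0,60],[0,0,-0.7,-0.005,-0.015,0,60]])

```text
time: 14.35
tool_pos: [0.5094, -0.0027, 0.2672]
ee_rot: [-3.141, -0.001, -0.122]
wrist_force: [0.9, -1.3, 0.8]
width: 0.0565
finger_force: 0.0
```

Run:
```python
from h import *
st();S=snapshot("scene");T=snapshot("top");green(S,.035);print();green(T,.035)
hsv=cv2.cvtColor(S["pixels"],cv2.COLOR_RGB2HSV)
m=cv2.inRange(hsv,(0,150,60),(8,255,255))|cv2.inRange(hsv,(172,150,60),(180,255,255));n,_,s,ce=cv2.connectedComponentsWithStats(m)
for i in range(1,n):
    if s[i,4]>15: print("red",ce[i],s[i,4],at(S,ce[i],.19))
print(proj(S,(.507,-.008,.19)))
save(S,"s5.png",(220,100,400,235),4)
```

```text
14.35 [ 0.5094 -0.0027  0.2672] [-3.141e+00 -1.000e-03 -1.220e-01] [-0.12 -0.01  1.35  0.    1.8   1.58] F [ 0.9 -1.3  0.8] w 0.0565
green [288. 187.] 208 [ 0.501 -0.088]
green [329. 210.] 200 [0.526 0.075]
green [243. 253.] 191 [ 0.781 -0.098]

green [311. 227.] 160 [0.516 0.077]
green [367. 235.] 118 [ 0.495 -0.08 ]
red [68.45714286 95.11428571] 35 [ 0.57367484 -0.88846672]
red [ 46.75  115.125] 40 [ 0.677552   -0.88782696]
red [ 23.51111111 136.42222222] 45 [ 0.78119482 -0.88758322]
red [  1.15 157.6 ] 20 [ 0.87667695 -0.88526566]
red [307.09090909 167.96103896] 77 [ 0.50644776 -0.00889357]
red [378.53846154 251.96153846] 26 [0.68277141 0.29647119]
red [274.07194245 274.76618705] 278 [0.86434927 0.07144209]
red [384.83695652 377.75      ] 92 [0.98533724 0.43249293]
[307.27181494 168.18837863]
```

View pics/s5.png

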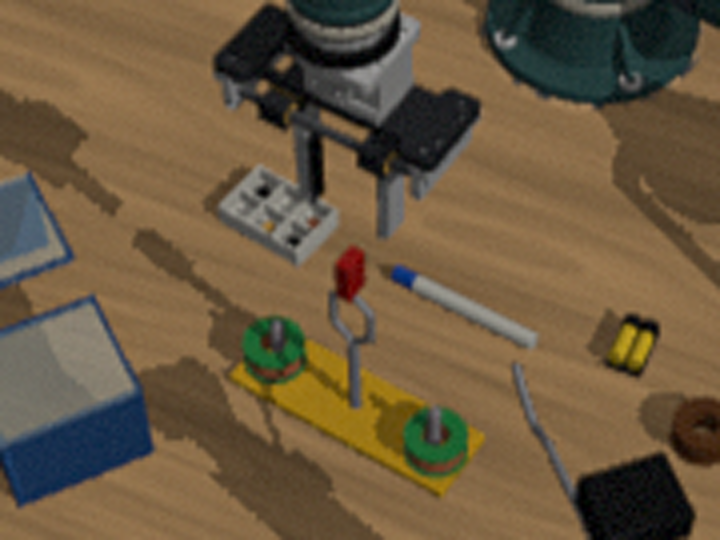

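Request:
apply_moves(commands=[[0,0,-0.02,-0.002,-0.0055,0,60],[0,0,-0.02,-0.002,-0.0055,-0.03,60],[0,0,-0.02,-0.002,-0.0055,-0.06,60],[0,0,-0.02,-0.002,-0.0055,-0.085,60],[0,0,-0.02,-0.002,-0.0055,-0.096,60]])

```text
time: 14.95
tool_pos: [0.5057, -0.0087, 0.168]
ee_rot: [-3.141, 0.005, -0.137]
wrist_force: [-0.9, 0.3, 0.1]
width: 0.0565
finger_force: 0.0
```

Request:
apply_moves(commands=[[0,0,0,0,0,0,30],[0,0,0,0,0,0,5],[0,0,0,0,0,0,5],[0,0,0,0,0,0,5],[0,0,0,0,0,0,5]])

```text
time: 15.45
tool_pos: [0.5076, -0.0092, 0.1719]
ee_rot: [3.141, -0.002, -0.138]
wrist_force: [0.6, 0.1, 0.2]
width: 0.0198
finger_force: 0.0
```

Request:
apply_moves(commands=[[0,0,0,0,0,0,5],[0,0,0,0,0,0.003,5],[0,0,0,0,0,0.008,5],[0,0,0,0,0,0.015,5],[0,0,0,0,0,0.025,5]])

```text
time: 15.95
tool_pos: [0.5064, -0.0092, 0.1953]
ee_rot: [3.141, 0.003, -0.139]
wrist_force: [-0.0, 0.1, -5.6]
width: 0.0135
finger_force: 30.0
```

Run:
```python
from h import *
st();S=snapshot("scene");save(S,"s6.png",(220,90,420,240),4)
T=snapshot("top")
g=[]
m=masks_of("top","scale")[0]["mask"];hsv=cv2.cvtColor(T["pixels"],cv2.COLOR_RGB2HSV)
print([ (r["pixel"],np.round(at(T,r["pixel"],.235),3)) for r in place_of("top","hook_seat")[:2]],[(r["pixel"],np.round(at(S,r["pixel"],.235),3)) for r in place_of("scene","hook_seat")[:2]])
st()
```

```text
15.95 [ 0.5064 -0.0092  0.1953] [ 3.141e+00  3.000e-03 -1.390e-01] [-0.13 -0.01  1.49 -0.    1.66  1.58] F [-0.   0.1 -5.6] w 0.0135
[([262.6, 184.6], array([0.593, 0.19 ])), ([342.6, 230.3], array([ 0.482, -0.001]))] [([354.7, 204.0], array([0.595, 0.185]))]
16.2 [ 0.5071 -0.0091  0.1959] [ 3.141 -0.    -0.138] [-0.13 -0.01  1.49 -0.    1.66  1.58] F [ 0.6  0.2 -5.8] w 0.0138
```

View pics/s6.png

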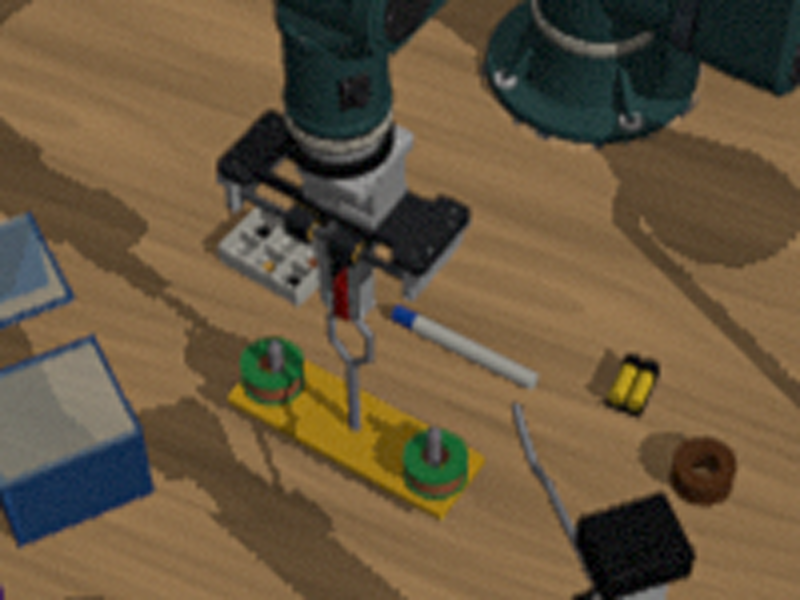

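Request:
apply_moves(commands=[[0,0,0,0,0,0.02,5],[0,0,0,0,0,0.045,5],[0,0,0.08,0,0,0.07,5],[0,0,0.18,0,0.01,0.085,5],[0,0,0.28,0,0.02,0.092,5]])

```text
time: 16.7
tool_pos: [0.5076, 0.0109, 0.2897]
ee_rot: [3.141, -0.003, 0.145]
wrist_force: [-0.0, 0.7, -5.3]
width: 0.0134
finger_force: 30.0
```

Request:
apply_moves(commands=[[0,0,0.12,0.005,0.02,0,5],[0,0,0.24,0.01,0.045,0,5],[0,0,0.36,0.015,0.07,0,5],[0,0,0.48,0.02,0.09,0,5],[0,0,0.6,0.025,0.1,0,5]])

```text
time: 17.2
tool_pos: [0.5318, 0.1128, 0.2871]
ee_rot: [-3.14, 0.001, 0.749]
wrist_force: [-0.1, -0.0, -5.4]
width: 0.0141
finger_force: 30.0
```

Request:
apply_moves(commands=[[0,0,0.03,0.004,0.01,0,5],[0,0,0.03,0.006,0.015,0,5],[0,0,0.03,0.006,0.015,0,5],[0,0,0.03,0.006,0.015,0,5],[0,0,0.03,0.006,0.015,0,5]])

```text
time: 17.7
tool_pos: [0.538, 0.1253, 0.2879]
ee_rot: [3.141, 0.0, 0.77]
wrist_force: [-0.9, 0.2, -4.9]
width: 0.0139
finger_force: 30.0
```

Run:
```python
from h import *
st();S=snapshot("scene");T=snapshot("top")
print("tip",tri([(S,(220+517/4,90+405/4)),(T,(240+105/3,120+211/3))]),at(S,(220+517/4,90+405/4),.257))
# concatenated crops
a=cv2.resize(S["pixels"][130:230,280:420],None,fx=4,fy=4,interpolation=cv2.INTER_CUBIC)
b=cv2.resize(T["pixels"][135:235,210:350],None,fx=4,fy=4,interpolation=cv2.INTER_CUBIC)
im=np.vstack([a,b]);im=cv2.resize(im,None,fx=.75,fy=.75);cv2.imwrite("pics/s7.png",im[:,:,::-1]);print(im.shape)
```

```text
17.7 [0.538  0.1253 0.2879] [3.141 0.    0.77 ] [ 0.13  0.09  1.2  -0.    1.85  0.93] F [-0.9  0.2 -4.9] w 0.0139
tip [0.57473583 0.15879947 0.25548387] [0.57571416 0.15924706]
(600, 420, 3)
```

View pics/s7.png

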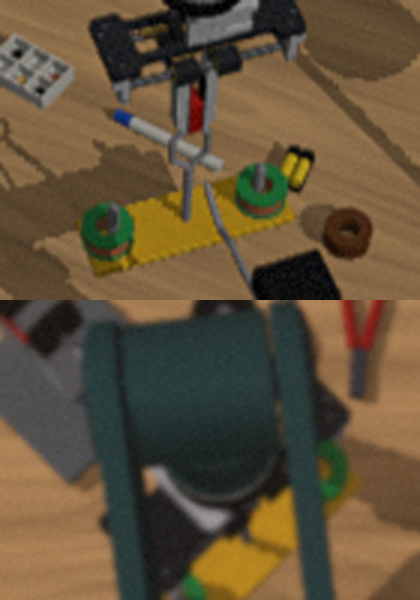

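Request:
apply_moves(commands=[[0,0,0,0.009,0.0085,0,5],[0,0,0,0.018,0.017,0,5],[0,0,0,0.027,0.026,0,5],[0,0,0,0.036,0.035,0,5],[0,0,0,0.045,0.0435,0,5]])

```text
time: 18.3
tool_pos: [0.584, 0.1706, 0.2874]
ee_rot: [-3.141, 0.0, 0.772]
wrist_force: [-0.3, 0.6, -4.5]
width: 0.0137
finger_force: 30.0
```

Request:
apply_moves(commands=[[0,0,0,0.008,0.008,0,5],[0,0,0,0.0165,0.0162,0,5],[0,0,0,0.0165,0.0162,0,5],[0,0,0,0.0165,0.0162,0,5],[0,0,0,0.0165,0.0162,0,5]])

```text
time: 18.8
tool_pos: [0.5994, 0.1854, 0.2879]
ee_rot: [3.142, 0.001, 0.771]
wrist_force: [0.5, -0.3, -5.7]
width: 0.014
finger_force: 30.0
```

Run:
```python
from h import *
st();S=snapshot("scene");save(S,"s8.png",(290,130,400,230),6)
```

```text
18.8 [0.5994 0.1854 0.2879] [3.142e+00 1.000e-03 7.710e-01] [ 0.21  0.27  1.   -0.    1.87  1.01] F [ 0.5 -0.3 -5.7] w 0.014
```

View pics/s8.png

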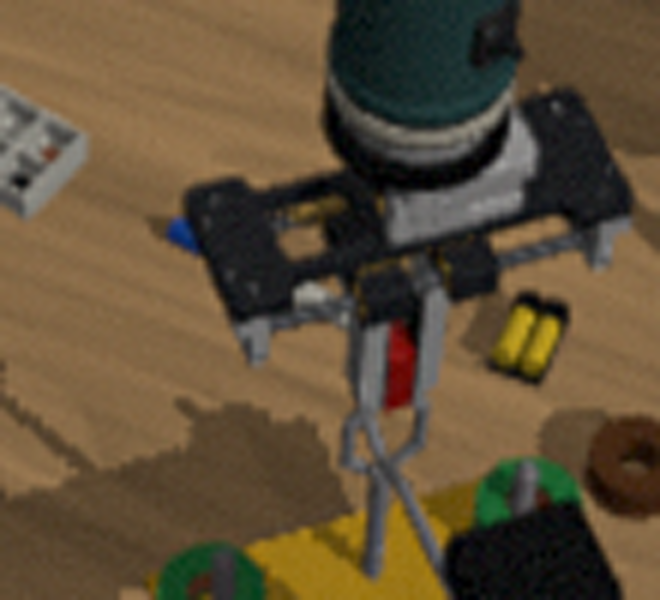

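Request:
apply_moves(commands=[[0,0,0,0,0,-0.008,5],[0,0,0,0,0,-0.016,5],[0,0,0,0,0,-0.024,5],[0,0,0,0,0,-0.032,5],[0,0,0,0,0,-0.037,5]])

```text
time: 19.35
tool_pos: [0.5991, 0.1855, 0.2492]
ee_rot: [-3.141, 0.002, 0.772]
wrist_force: [0.4, -0.1, -5.1]
width: 0.0142
finger_force: 30.0
```

Request:
apply_moves(commands=[[0,0,0,0,0,-0.002,5],[0,0,0,0,0,-0.004,5],[0,0,0,0,0,-0.006,5],[0,0,0,0,0,-0.008,5],[0,0,0,0,0,-0.01,5]])

```text
time: 19.85
tool_pos: [0.5999, 0.1856, 0.2413]
ee_rot: [3.141, -0.001, 0.772]
wrist_force: [0.3, 0.2, -3.6]
width: 0.0135
finger_force: 30.0
```

Request:
apply_moves(commands=[[0,0,0,0,0,-0.002,5],[0,0,0,0,0,-0.004,5],[0,0,0,0,0,-0.006,5],[0,0,0,0,0,-0.008,5],[0,0,0,0,0,-0.01,5]])

```text
time: 20.35
tool_pos: [0.5998, 0.1856, 0.2311]
ee_rot: [3.141, -0.001, 0.772]
wrist_force: [1.4, 0.2, -1.4]
width: 0.014
finger_force: 30.0
```

Request:
apply_moves(commands=[[0,0,0,0,0,-0.002,5],[0,0,0,0,0,-0.004,5],[0,0,0,0,0,-0.006,5],[0,0,0,0,0,-0.008,5],[0,0,0,0,0,-0.01,5]])

```text
time: 20.85
tool_pos: [0.5999, 0.1856, 0.2211]
ee_rot: [3.141, -0.001, 0.771]
wrist_force: [1.9, -0.9, -0.6]
width: 0.0138
finger_force: 30.0
```

Run:
```python
from h import *
st()
```

```text
20.85 [0.5999 0.1856 0.2211] [ 3.141e+00 -1.000e-03  7.710e-01] [ 0.21  0.26  1.14 -0.    1.74  1.01] F [ 1.9 -0.9 -0.6] w 0.0138
```

Request:
apply_moves(commands=[[0,0,0,0,0,-0.001,5],[0,0,0,0,0,-0.002,5],[0,0,0,0,0,-0.002,5],[0,0,0,0,0,-0.002,5],[0,0,0,0,0,-0.002,5]])

```text
time: 21.35
tool_pos: [0.5998, 0.1856, 0.2191]
ee_rot: [3.141, -0.001, 0.772]
wrist_force: [2.6, 0.4, -0.4]
width: 0.0136
finger_force: 30.0
```

Run:
```python
from h import *
F=[]
for i in range(6): F.append(np.r_[get_obs()["wrist_force"],get_obs()["wrist_torque"]]);snapshot("scene")
print(np.round(np.mean(F,0),2),np.round(np.std(F,0),2));st()
```

```text
[ 2.14 -0.16  0.02 -0.07 -0.49  0.02] [0.33 0.3  0.38 0.03 0.03 0.03]
21.65 [0.5997 0.1856 0.2189] [ 3.141 -0.     0.772] [ 0.21  0.26  1.14 -0.    1.74  1.01] F [2.2 0.  0. ] w 0.014
```

Request:
apply_moves(commands=[[0,0,0,0.001,0,0,5],[0,0,0,0.002,0,0,5],[0,0,0,0.003,0,0,5],[0,0,0,0.003,0,0,5],[0,0,0,0.003,0,0,5]])

```text
time: 22.15
tool_pos: [0.6014, 0.1852, 0.2183]
ee_rot: [-3.14, 0.003, 0.771]
wrist_force: [-4.2, -2.9, -0.4]
width: 0.0136
finger_force: 30.0
```

Run:
```python
from h import *
F=[]
for i in range(5): F.append(np.r_[get_obs()["wrist_force"],get_obs()["wrist_torque"]]);snapshot("scene")
print(np.round(np.mean(F,0),2),np.round(np.std(F,0),2));st()
```

```text
[-4.15 -2.59 -0.76 -0.53  0.85  0.02] [0.19 0.4  0.55 0.02 0.1  0.03]
22.4 [0.6016 0.1853 0.2185] [-3.14e+00  3.00e-03  7.71e-01] [ 0.21  0.27  1.14 -0.    1.74  1.01] F [-5.4 -2.1 -0. ] w 0.014
```

Request:
apply_moves(commands=[[0,0,0,-0.001,0,0,5],[0,0,0,-0.002,-0.0005,0,5],[0,0,0,-0.002,-0.001,0,5],[0,0,0,-0.002,-0.001,0,5],[0,0,0,-0.002,-0.001,0,5]])

```text
time: 22.9
tool_pos: [0.6012, 0.1852, 0.2193]
ee_rot: [3.141, -0.002, 0.772]
wrist_force: [0.1, 0.4, -0.7]
width: 0.0141
finger_force: 30.0
```

Run:
```python
from h import *
F=[]
for i in range(5): F.append(np.r_[get_obs()["wrist_force"],get_obs()["wrist_torque"]]);snapshot("scene")
print(np.round(np.mean(F,0),2),np.round(np.std(F,0),2));st()
```

```text
[ 0.59  0.54 -0.39  0.14 -0.21 -0.01] [0.5  0.33 0.33 0.07 0.05 0.02]
23.15 [0.6012 0.1852 0.2191] [ 3.141e+00 -2.000e-03  7.720e-01] [0.21 0.26 1.14 0.   1.74 1.01] F [ 1.8  1.  -0.2] w 0.0138
```

Request:
apply_moves(commands=[[0,0,0,0,0,-0.001,5],[0,0,0,0,0,-0.001,5],[0,0,0,0,0,-0.001,18],[0,0,0,0,0,-0.001,30],[0,0,0,0,0,-0.001,50]])

```text
time: 23.65
tool_pos: [0.6002, 0.1842, 0.2177]
ee_rot: [-3.141, 0.001, 0.771]
wrist_force: [-0.2, -0.2, 0.0]
width: 0.0297
finger_force: 0.0
```

Request:
apply_moves(commands=[[0,0,0,0,0,0,50],[0,0,0,0,0,0.01,50],[0,0,0,0,0,0.025,50],[0,0,0,0,0,0.045,50],[0,0,0,0,0,0.065,50]])

```text
time: 24.15
tool_pos: [0.6007, 0.1846, 0.2852]
ee_rot: [3.141, -0.001, 0.771]
wrist_force: [0.2, -0.0, 0.2]
width: 0.0467
finger_force: 0.0
```

Request:
apply_moves(commands=[[0,0,0,0,0,0,50],[0,0,0,0,0,0,50],[0,0,0,0,0,0,50],[0,0,0,0,0,0,50],[0,0,0,0,0,0,50]])

```text
time: 24.65
tool_pos: [0.6002, 0.1845, 0.2816]
ee_rot: [-3.14, 0.002, 0.772]
wrist_force: [0.2, 0.3, 0.1]
width: 0.047
finger_force: 0.0
```

Run:
```python
from h import *
st();S=snapshot("scene");save(S,"s9.png",(270,130,420,242),5)
```

```text
24.65 [0.6002 0.1845 0.2816] [-3.14e+00  2.00e-03  7.72e-01] [ 0.21  0.27  1.01 -0.    1.86  1.01] F [0.2 0.3 0.1] w 0.047
```

View pics/s9.png

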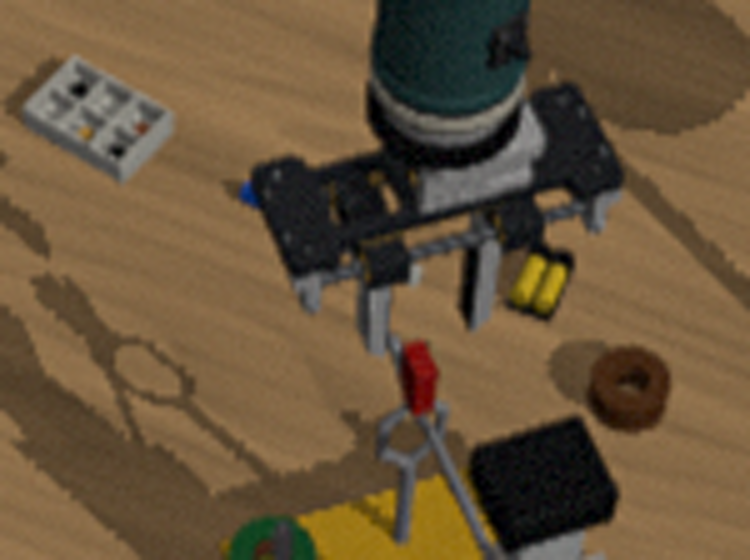

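The caddy hangs free, with its red tab at scene pixel (354,205) and the fingers clear above. I'll let it settle and measure the tab.

Request:
apply_moves(commands=[[0,0,0,0,0,0,50],[0,0,0,0,0,0,50],[0,0,0,0,0,0,50],[0,0,0,0,0,0,50],[0,0,0,0,0,0,50]])

```text
time: 25.2
tool_pos: [0.6006, 0.1846, 0.2829]
ee_rot: [3.141, -0.0, 0.771]
wrist_force: [0.4, 0.1, -0.0]
width: 0.0466
finger_force: 0.0
```

```bash
cat >> h.py <<'E'
def redtab(z,lo=(250,130,420,240)):
    S=snapshot("scene");hsv=cv2.cvtColor(S["pixels"],cv2.COLOR_RGB2HSV)
    m=cv2.inRange(hsv,(0,150,50),(8,255,255))|cv2.inRange(hsv,(172,150,50),(180,255,255))
    k=np.zeros_like(m);k[lo[1]:lo[3],lo[0]:lo[2]]=255
    n,_,s,ce=cv2.connectedComponentsWithStats(m&k)
    i=1+np.argmax(s[1:,4]);return ce[i],s[i,4],np.round(at(S,ce[i],z),4)
E
python3 - <<'E'
from h import *
for i in range(30):
    r=redtab(.236)
    if i%4==0: print(r)
st()
E
```

```text
(array([353.68831169, 205.15584416]), np.int32(77), array([0.6   , 0.1844]))
(array([353.64102564, 205.1025641 ]), np.int32(78), array([0.5999, 0.1842]))
(array([353.80821918, 205.09589041]), np.int32(73), array([0.5997, 0.1846]))
(array([353.74666667, 205.08      ]), np.int32(75), array([0.5997, 0.1844]))
(array([353.74666667, 205.12      ]), np.int32(75), array([0.5998, 0.1845]))
(array([353.72368421, 205.11842105]), np.int32(76), array([0.5999, 0.1844]))
(array([353.58974359, 205.07692308]), np.int32(78), array([0.5999, 0.184 ]))
(array([353.74666667, 205.21333333]), np.int32(75), array([0.6001, 0.1846]))
26.7 [0.6006 0.1846 0.2829] [ 3.141 -0.     0.772] [ 0.21  0.27  1.01 -0.    1.86  1.01] F [-0.8 -0.3 -0.6] w 0.047
```

Request:
apply_moves(commands=[[0,0,0,0,0,0,50],[0,0,0,0,0,0,50],[0,0,0,0,0,0,50],[0,0,0,0,0,0,50],[0,0,0,0,0,0,50]])

```text
time: 27.2
tool_pos: [0.6006, 0.1846, 0.2829]
ee_rot: [3.142, 0.0, 0.772]
wrist_force: [-0.2, 0.1, 0.2]
width: 0.0472
finger_force: 0.0
```

Request:
apply_moves(commands=[[0,0,0,0,0,0,50],[0,0,0,0,0,0,50],[0,0,0,0,0,0,50],[0,0,0,0,0,0,50],[0,0,0,0,0,0,50]])

```text
time: 27.7
tool_pos: [0.6006, 0.1846, 0.2829]
ee_rot: [3.141, -0.0, 0.772]
wrist_force: [0.4, 0.4, 1.3]
width: 0.0469
finger_force: 0.0
```

Run:
```python
from h import *
st();print(redtab(.236))
S=snapshot("scene");green(S,.08)
hsv=cv2.cvtColor(S["pixels"],cv2.COLOR_RGB2HSV);y=cv2.inRange(hsv,(18,120,60),(35,255,255));y[:, :260]=0;y[:,400:]=0;y[:195]=0;y[260:]=0
p=np.argwhere(y)[:,::-1];print(cv2.minAreaRect((np.array([at(S,q,.056) for q in p])*1000).astype(np.float32)))
```

```text
27.7 [0.6006 0.1846 0.2829] [ 3.141 -0.     0.772] [ 0.21  0.27  1.01 -0.    1.86  1.01] F [0.4 0.4 1.3] w 0.0469
(array([353.71052632, 205.13157895]), np.int32(76), array([0.5999, 0.1844]))
green [324. 243.] 215 [0.666 0.123]
green [243. 253.] 197 [ 0.798 -0.08 ]
((589.6138916015625, 104.20211791992188), (231.06423950195312, 440.78717041015625), 25.30120849609375)
```

Request:
apply_moves(commands=[[0,0,0,0,0,-0.015,50],[0,0,0,0,0,-0.032,50],[0,0,0,0,0,-0.05,50],[0,0,0,0,0,-0.064,50],[0,0,0,0,0,-0.064,30]])

```text
time: 28.3
tool_pos: [0.5994, 0.1844, 0.2159]
ee_rot: [-3.139, 0.004, 0.772]
wrist_force: [-0.2, -0.1, -0.4]
width: 0.0418
finger_force: 0.0
```

Request:
apply_moves(commands=[[0,0,0,0,0,0,20],[0,0,0,0,0,0,14],[0,0,0,0,0,0,5],[0,0,0,0,0,0,5],[0,0,0,0,0,0,5]])

```text
time: 28.8
tool_pos: [0.6009, 0.1849, 0.2195]
ee_rot: [3.141, -0.001, 0.772]
wrist_force: [0.3, 0.1, -0.0]
width: 0.0139
finger_force: 30.0
```

Request:
apply_moves(commands=[[0,0,0,0,0,0.003,5],[0,0,0,0,0,0.006,5],[0,0,0,0,0,0.01,5],[0,0,0,0,0,0.015,5],[0,0,0,0,0,0.02,5]])

```text
time: 29.3
tool_pos: [0.6007, 0.1848, 0.2388]
ee_rot: [-3.141, 0.0, 0.772]
wrist_force: [1.6, 0.7, -3.3]
width: 0.014
finger_force: 30.0
```

Request:
apply_moves(commands=[[0,0,0,0,0,0.005,5],[0,0,0,0,0,0.01,5],[0,0,0,0,0,0.018,5],[0,0,0,0,0,0.028,5],[0,0,0,0,0,0.038,5]])

```text
time: 29.8
tool_pos: [0.6002, 0.1843, 0.2773]
ee_rot: [-3.141, 0.001, 0.771]
wrist_force: [0.2, 0.1, -5.0]
width: 0.0139
finger_force: 30.0
```

Request:
apply_moves(commands=[[0,0,0,0,0,0.006,5],[0,0,0,0,0,0.011,5],[0,0,0,0,0,0.011,5],[0,0,0,0,0,0.011,5],[0,0,0,0,0,0.011,5]])

```text
time: 30.3
tool_pos: [0.6003, 0.1845, 0.2871]
ee_rot: [-3.141, 0.001, 0.772]
wrist_force: [-1.1, -0.4, -5.6]
width: 0.0138
finger_force: 30.0
```

Run:
```python
from h import *
st();S=snapshot("scene");save(S,"s10.png",(270,130,400,228),5)
```

```text
30.3 [0.6003 0.1845 0.2871] [-3.141e+00  1.000e-03  7.720e-01] [ 0.21  0.27  1.   -0.    1.87  1.01] F [-1.1 -0.4 -5.6] w 0.0138
```

View pics/s10.png

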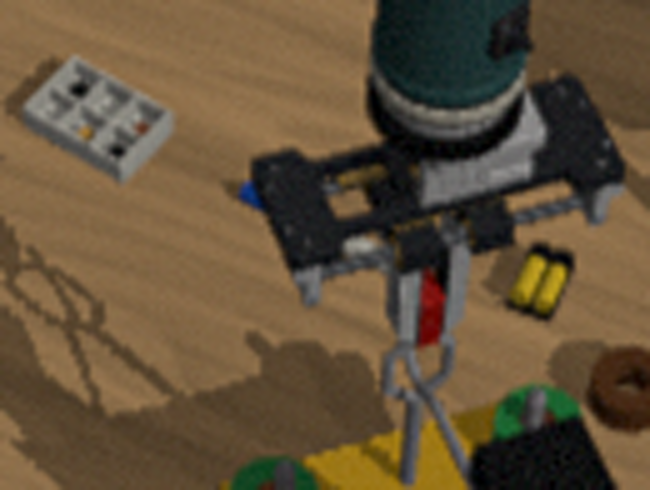

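Request:
apply_moves(commands=[[0,0,0,-0.009,-0.0085,0,5],[0,0,0,-0.018,-0.017,0,5],[0,0,0,-0.027,-0.026,0,5],[0,0,0,-0.036,-0.035,0,5],[0,0,0,-0.045,-0.0435,0,5]])

```text
time: 30.85
tool_pos: [0.5549, 0.1405, 0.2876]
ee_rot: [-3.141, 0.0, 0.772]
wrist_force: [-0.8, 0.3, -4.8]
width: 0.014
finger_force: 30.0
```

Request:
apply_moves(commands=[[0,0,0,-0.012,-0.0117,0,5],[0,0,0,-0.024,-0.023,0,5],[0,0,0,-0.036,-0.035,0,5],[0,0,0,-0.045,-0.06,0,5],[0,0,0,-0.05,-0.085,0,5]])

```text
time: 31.35
tool_pos: [0.5044, 0.0555, 0.2881]
ee_rot: [3.141, -0.0, 0.773]
wrist_force: [1.0, -0.0, -4.7]
width: 0.014
finger_force: 30.0
```

Request:
apply_moves(commands=[[0,0,-0.12,0,-0.025,0,5],[0,0,-0.24,0,-0.05,0,5],[0,0,-0.36,0,-0.075,0,5],[0,0,-0.48,0,-0.1,0,5],[0,0,-0.6,0,-0.125,0,5]])

```text
time: 31.85
tool_pos: [0.505, -0.07, 0.288]
ee_rot: [3.141, -0.0, 0.167]
wrist_force: [0.4, 0.5, -5.5]
width: 0.014
finger_force: 30.0
```

Request:
apply_moves(commands=[[0,0,-0.12,0,-0.02,0,5],[0,0,-0.24,0,-0.04,0,5],[0,0,-0.36,-0.01,-0.06,0,5],[0,0,-0.48,-0.015,-0.08,0,5],[0,0,-0.6,-0.02,-0.1,0,5]])

```text
time: 32.35
tool_pos: [0.4848, -0.1697, 0.288]
ee_rot: [3.142, -0.0, -0.434]
wrist_force: [-0.4, -0.2, -5.2]
width: 0.0137
finger_force: 30.0
```

Run:
```python
from h import *
st();print(redtab(.3,(200,60,420,240)))
S=snapshot("scene");T=snapshot("top");green(S,.15);green(T,.15)
for n,s in(("scene",S),("top",T)):
  for q,z in(("bay_slot",.095),("bay",0)):print(n,q,[(r["pixel"],np.round(at(s,r["pixel"],z),3)) for r in place_of(n,q)[:1]])
```

```text
32.35 [ 0.4848 -0.1697  0.288 ] [ 3.142 -0.    -0.434] [-0.45  0.    1.3  -0.    1.84  1.56] F [-0.4 -0.2 -5.2] w 0.0137
(array([257.86363636, 121.5       ]), np.int32(22), array([ 0.4877, -0.1787]))
green [250. 140.] 212 [ 0.455 -0.246]
green [279. 171.] 228 [ 0.529 -0.099]
green [243. 253.] 199 [ 0.827 -0.053]
green [379. 220.] 247 [ 0.519 -0.097]
green [438. 248.] 271 [ 0.447 -0.245]
scene bay_slot [([243.7, 167.8], array([ 0.531, -0.234]))]
scene bay [([230.5, 190.9], array([ 0.579, -0.273]))]
top bay_slot []
top bay []
```

Request:
apply_moves(commands=[[0,0,-0.12,-0.001,-0.013,0,5],[0,0,-0.239,-0.002,-0.027,0,5],[0,0,-0.239,-0.002,-0.027,-0.03,5],[0,0,-0.239,-0.002,-0.027,-0.06,5],[0,0,-0.239,-0.002,-0.027,-0.09,5]])

```text
time: 33.2
tool_pos: [0.4839, -0.1952, 0.1971]
ee_rot: [-3.141, -0.001, -0.666]
wrist_force: [0.4, -0.7, -4.8]
width: 0.0136
finger_force: 30.0
```

Request:
apply_moves(commands=[[0,0,0,0,0,-0.005,5],[0,0,0,0,0,-0.01,5],[0,0,0,0,0,-0.015,5],[0,0,0,0,0,-0.019,5],[0,0,0,0,0,-0.019,5]])

```text
time: 33.7
tool_pos: [0.4839, -0.196, 0.1795]
ee_rot: [-3.142, -0.001, -0.667]
wrist_force: [-0.6, -0.4, -5.5]
width: 0.0137
finger_force: 30.0
```

Run:
```python
from h import *
st();S=snapshot("scene");T=snapshot("top");green(S,.05);green(T,.05)
print(redtab(.194,(200,60,420,240)))
x=np.array([.782,-.623]);y=np.array([.623,.782]);b=np.array([.585,-.278])
print("target mouth",[np.round(proj(S,(*(b-.059*x+k*y),.095))) for k in(-.022,.022)])
save(S,"s11.png",(190,100,330,205),5)
```

```text
33.7 [ 0.4839 -0.196   0.1795] [-3.142e+00 -1.000e-03 -6.670e-01] [-0.49  0.03  1.48 -0.    1.63  1.74] F [-0.6 -0.4 -5.5] w 0.0137
green [253. 157.] 145 [ 0.448 -0.255]
green [269. 190.] 151 [ 0.545 -0.134]
green [243. 253.] 190 [ 0.787 -0.091]
green [387. 220.] 187 [ 0.533 -0.133]
green [433. 258.] 241 [ 0.43  -0.256]
(array([267.5, 188.5]), np.int32(2), array([ 0.6284, -0.0791]))
target mouth [array([238., 164.]), array([243., 174.])]
```

View pics/s11.png

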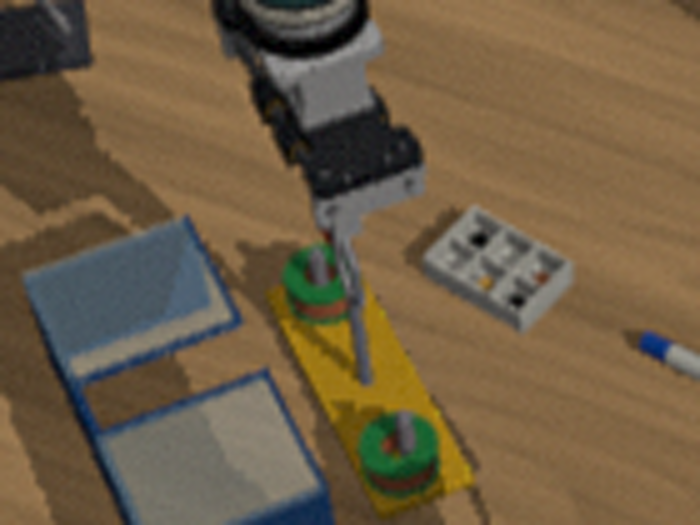

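Request:
apply_moves(commands=[[0,0,-0.006,0,-0.001,-0.004,5],[0,0,-0.006,0.008,-0.0074,-0.004,5],[0,0,-0.006,0.016,-0.0137,-0.004,5],[0,0,-0.006,0.024,-0.02,-0.004,5],[0,0,-0.006,0.032,-0.0265,-0.004,5]])

```text
time: 34.35
tool_pos: [0.5166, -0.2232, 0.1748]
ee_rot: [3.142, -0.0, -0.674]
wrist_force: [-0.4, 0.0, -4.8]
width: 0.0137
finger_force: 30.0
```

Request:
apply_moves(commands=[[0,0,0,0.008,-0.0064,0,5],[0,0,0,0.016,-0.0128,0,5],[0,0,0,0.024,-0.0191,0,5],[0,0,0,0.032,-0.0255,0,5],[0,0,0,0.036,-0.0287,0,5]])

```text
time: 34.85
tool_pos: [0.5524, -0.2519, 0.1746]
ee_rot: [3.141, -0.0, -0.674]
wrist_force: [-0.3, 0.2, -4.0]
width: 0.0138
finger_force: 30.0
```

Run:
```python
from h import *
st();S=snapshot("scene");T=snapshot("top");green(S,.05);green(T,.05)
```

```text
34.85 [ 0.5524 -0.2519  0.1746] [ 3.141 -0.    -0.674] [-0.52  0.22  1.28 -0.    1.64  1.72] F [-0.3  0.2 -4. ] w 0.0138
green [232. 170.] 42 [ 0.528 -0.288]
green [243. 253.] 200 [ 0.787 -0.092]
green [404. 201.] 65 [ 0.588 -0.181]
green [450. 236.] 89 [ 0.49  -0.303]
```

Going well, with no contact. I'll slide the rest (0.033, -0.026) and set it down.

Request:
apply_moves(commands=[[0,0,0,0.008,-0.0064,0,5],[0,0,0,0.016,-0.0128,0,5],[0,0,0,0.024,-0.0191,0,5],[0,0,0,0.032,-0.0255,0,5],[0,0,0,0.034,-0.027,0,5]])

```text
time: 35.45
tool_pos: [0.5865, -0.2791, 0.1745]
ee_rot: [3.141, -0.0, -0.674]
wrist_force: [0.1, 0.9, -5.3]
width: 0.0135
finger_force: 30.0
```

Request:
apply_moves(commands=[[0,0,0,0,0,-0.001,5],[0,0,0,0,0,-0.002,5],[0,0,0,0,0,-0.003,5],[0,0,0,0,0,-0.003,5],[0,0,0,0,0,-0.003,5]])

```text
time: 35.95
tool_pos: [0.586, -0.2786, 0.1741]
ee_rot: [3.142, -0.004, -0.674]
wrist_force: [-0.2, -1.5, 5.0]
width: 0.0138
finger_force: 30.0
```

Request:
apply_moves(commands=[[0,0,0,0,0,0.001,5],[0,0,0,0,0,0.0015,18],[0,0,0,0,0,0.0015,30],[0,0,0,0,0,0.0015,45],[0,0,0,0,0,0.0015,45]])

```text
time: 36.45
tool_pos: [0.5854, -0.2777, 0.1726]
ee_rot: [3.142, 0.002, -0.673]
wrist_force: [0.8, 0.0, -0.8]
width: 0.0372
finger_force: 0.0
```

Request:
apply_moves(commands=[[0,0,0,0,0,0.01,45],[0,0,0,0,0,0.03,45],[0,0,0,0,0,0.06,45],[0,0,0,0,0,0.09,45],[0,0,0,0,0,0.12,45]])

```text
time: 36.95
tool_pos: [0.5855, -0.278, 0.2954]
ee_rot: [-3.141, -0.001, -0.673]
wrist_force: [1.0, 0.0, 0.0]
width: 0.0421
finger_force: 0.0
```

Request:
apply_moves(commands=[[0,0,0,-0.03,0.03,0.03,45],[0,0,0,-0.06,0.06,0.05,45],[0,0,0,-0.09,0.09,0.05,45],[0,0,0,-0.12,0.12,0.05,45],[0,0,0,-0.16,0.16,0.05,45]])

```text
time: 37.45
tool_pos: [0.4292, -0.1219, 0.3441]
ee_rot: [-3.141, -0.001, -0.674]
wrist_force: [0.5, 0.7, 1.3]
width: 0.0424
finger_force: 0.0
```

Run:
```python
from h import *
st();S=snapshot("scene");T=snapshot("top")
x=np.array([.782,-.623]);y=np.array([.623,.782]);b=np.array([.585,-.278])
r=redtab(.19,(180,90,300,230));d=r[2]-b;print(r,"in bay",d@x,d@y)
print([(q["pixel"],at(T,q["pixel"],.19)) for q in place_of("top","caddy_tab")[:2]])
for n in("reel1","pen","tape","parts_tray","battery_pack","wire_bobbin"):print(n,[(round(q["score"],2),np.round(at(T,q["pixel"],.013),3)) for q in place_of("top",n)[:6]])
a=cv2.resize(T["pixels"][100:300,150:520],None,fx=1.6,fy=1.6,interpolation=cv2.INTER_CUBIC);c=cv2.resize(S["pixels"][110:220,170:376],(592,316),interpolation=cv2.INTER_CUBIC)
im=np.vstack([a[:,:592],c]);im=im[:600];cv2.imwrite("pics/end.png",im[:,:,::-1]);print(im.shape)
hsv=cv2.cvtColor(T["pixels"],cv2.COLOR_RGB2HSV);m=cv2.inRange(hsv,(18,90,50),(35,255,255));m[:, :395]=0;m[:170]=0;m[260:]=0
p=np.argwhere(m)[:,::-1];g=(np.array([at(T,q,.01) for q in p])-b);print("plate in bay x",np.percentile(g@x,[2,98]),"y",np.percentile(g@y,[2,98]))
```

```text
37.45 [ 0.4292 -0.1219  0.3441] [-3.141e+00 -1.000e-03 -6.740e-01] [-0.4  -0.13  1.31  0.    1.96  1.84] F [0.5 0.7 1.3] w 0.0424
(array([217.93670886, 156.63291139]), np.int32(79), array([ 0.5854, -0.2797])) in bay 0.0013719000000000396 -0.0010801999999999422
[([446.6, 191.7], array([ 0.58472246, -0.26360877]))]
reel1 [(0.86, array([ 0.781, -0.338])), (0.66, array([ 0.779, -0.218])), (0.52, array([0.409, 0.27 ]))]
pen [(0.77, array([0.376, 0.032]))]
tape [(0.8, array([0.449, 0.478]))]
parts_tray [(0.65, array([ 0.358, -0.155]))]
battery_pack [(0.81, array([0.346, 0.182]))]
wire_bobbin [(0.74, array([0.753, 0.142])), (0.55, array([0.765, 0.018])), (0.33, array([ 0.618, -0.319]))]
(600, 592, 3)
plate in bay x [-0.03822434  0.02991952] y [-0.17439218  0.07499423]
```

Run:
```python
from h import *
S=snapshot("scene");T=snapshot("top");green(S,.03);print();green(T,.03);st();print(close_job())
```

```text
green [243. 253.] 198 [ 0.778 -0.1  ]

38.05 [ 0.4308 -0.1233  0.3429] [ 3.141e+00  1.000e-03 -6.740e-01] [-0.41 -0.12  1.31 -0.    1.96  1.84] F [-0.8  0.2  0.1] w 0.0424
the job is handed in; nothing more can be done
None
```

I put both green reels on the caddy, one per spindle, hung it on the scale until the pointer should have settled, and stood it under the bay's cover about 2 mm from the bay's origin; the job is handed in. I judged the settling by the caddy's tab holding still for about 3 s, and my last image of both reels seated is from just before the caddy went in.

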